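# Lay a round blank in the sloped V-rest against its end stop

## Task

Pick up the round wooden blank that lies on its side and lower it, without dropping it, lengthwise into the sloped V-shaped cradle of the work-rest stand. Slide it gently down the slope until its end face touches the end stop, then let go so that it stays lying along the V, against the stop. Do not force the stand's height or stop out of their settings, and leave the other things on the bench where they are.

Things in the scene. Friction and masses are not known exactly. Their poses are not given: they have to be found in the camera images.
- log: round blank of bare wood, a cylinder 45 mm in diameter and 87 mm long, lying on its side on the bench, about 0.1 kg. Body y is the cylinder's axis (both ends alike); the origin is the point on its skin that touched the bench at the start.
- log_mid (a point): centre of the round blank, on its axis; axes as log.
- stand: work-rest stand, fixed to the bench: base plate 130 x 100 x 12 mm, origin under its centre, z up. A telescopic post carries a sloped V-cradle straight above the origin. The V runs in the stand's x-z plane and rises at 20 degrees towards the stand's +x (low end nearer the robot), 72 mm along the slope either side of its middle. The post yields above about 90 N, the end stop above 60 N.
- cradle_lowest (a point): fixed point 110 mm above the stand's origin: where the middle of the V's bottom line is when the post is set lowest. The real height is NOT measured: find it by touch or sight. The V is 90 degrees, flanks rising 18 mm, 36 mm apart at the top, 47 mm over all; the blank's axis lies 31.8 mm above the bottom line, square to the slope. Friction keeps the blank from sliding by itself.
- cradle_highest (a point): fixed point 170 mm above the stand's origin: the middle of the V's bottom line when the post is set highest. An end stop, a steel plate 10 mm thick, 36 mm wide, stands square across the V near its low end, up to 51 mm above the bottom line. Its face is set anywhere from 25 to 65 mm down the slope from the V's middle, NOT measured: find it by touch or sight.
- square_offcut: bystander: square wooden offcut 32 x 100 x 32 mm lying on the bench, long side along its y, origin under its centre.
- burl: bystander: round burl blank 40 mm in diameter, 62 mm tall, standing on end, origin under its centre.
- tape: bystander: yellow tape measure 62 x 80 x 32 mm lying on the bench, origin under its centre.
Mind the look-alikes: they are no part of the job. What is shaped like the log but orange is not meant.

How it is judged:
By the outcome, as a careful person would: the job done as asked, in the order asked, and still so for the second after the job is handed in, with the robot touching nothing.
It also fails if it takes over 48 s, if anything falls off the work surface, if the arm or the gripper's body presses on something with over 40 N, if the wrist force passes 120 N, or if a joint passes its speed limit or range.

## Robot

A 6-joint arm with a two-finger parallel gripper is mounted at the origin on a cart in front of the work surface, level with it; the furniture and walls round the work are solid. World frame = base frame: x ahead of the robot, y to its left, z up, the work surface at z = 0. Lengths are in mm, angles in rad, forces in N, time in s.
With the tool pointing down it reaches from about 275 to 850 mm from the base axis. Payload 5.2 kg.
Tool frame: the origin (TCP) lies between the finger pads; the fingertips stand ahead of it and the grasp point (between the pads) lies 3 mm ahead of it (tips_ahead is the z of the fingertips in the tool frame, in mm); z points along the fingers, y is the line along which they close (so a half turn about z gives the same grasp; the last joint's range is limited). The gripper opens to 85 mm and grips with 20 to 120 N. Pads are 22 mm wide; open, the fingers measure 114 mm over their backs; the gripper's body (76 mm by 85 mm) begins 54 mm behind the grasp point. The pads swing forward as they close: fully open they stand 13 mm farther back than shut.
Start: joints at [-1.552, 0.259, 1.535, -0, 1.348, -0.203], TCP at [121.013, -536.527, 223.81] pointing down, gripper open.
Joint ranges: [-3.14, 3.14], [-0.91, 2.08], [0.19, 2.58], [-1.22, 4.36], [0.22, 2.71], [-3.12, 3.12]. Speed limits (rad/s): [2.57, 2.57, 3.14, 3.14, 3.14, 3.14].

## Interface

Orientations are given as [roll, pitch, yaw] about the fixed x, y, z axes, in that order (R = Rz(yaw) Ry(pitch) Rx(roll)).
In Python, from cell import * gives the robot as it stands.
- The arm moves only by the shell command python3 -m creep 'ROWS' [OPENING] [FORCE]. ROWS is JSON, a list of rows, each a list of 2 entries, a list of its own where there are three numbers: the shift along the world's x, y, z as a fraction of full scale, then the turn, a rotation vector about the world's x, y, z as a fraction of full scale. A call has 1 to 20 rows; each row shifts and turns the commanded pose from where the row before left it; what a row does not reach is not made up. Full scale, the value 1, is 4 cm for a shift and pi rad for a turn. A row lasts 1/10 s, in which the tool goes at most 50 mm and 8.59 degrees, less where a joint would pass 70% of its speed; a pose out of reach is approached as far as the arm can. A call with a number of a shift or a turn outside -1 to 1 is refused whole. A call with a gripper value outside its range is refused whole. OPENING is the opening, from -1 (shut) to 1 (fully open), set as the call begins (- or left out, the last holds). The fingers move at their own pace and stop on an object; FORCE is the grip in N (left out, the last holds). Time passes only in rows, so rows that do not move let the fingers close. It gives the time, the measured TCP pose, the force, the opening and the grip force at its end, in the units of the state.
- get_obs(): the state, without advancing time (a new reading comes with each control period).
- capture(name): name is "scene" or "top" or "wrist"; returns a dict with "image" (384x512x3 uint8, blue, green, red), "camera_matrix" (3x3 intrinsics, pixels), "R" (3x3) and "t" (3): a world point X has camera coordinates R X + t. Camera axes: x right, y down, z forward; pixel columns grow to the right and rows downward; lengths in mm; the calibration is good to about 2 mm. A picture is of the moment at which its call begins. There is no depth.
- close_job(): hands the job in; it is judged then, once.
The state is a dict: "t": time; "joint_pos": joint angles; "qd": joint speeds; "joint_torque": joint torques, N m; "position": TCP position; "eef_rot": TCP orientation; "wrist_force": force on the tool from outside, world axes, zero at the start; "moment": the same for the moment, N m; "finger_gap": finger opening in mm; "grasp_force": force on a finger pad.
Only numpy, scipy, OpenCV 4.12 (cv2) and the standard library are available. Lean on these libraries where they do the work, as an engineer would, in place of code of your own. Each camera call takes 0.05 s, during which the arm holds its last target. There are 200 camera calls.

## Working session

There is one attempt and no reset: what is moved stays moved. The work goes in short steps, Python scripts to look and compute and a shell command to move; the robot and the scene stay as the last step left them, time stands still between calls to the robot, and variables do not carry over. Pictures are saved under pics/ and viewed, at most 10 in all, crops included, and the job is handed in when it is done.

```bash
mkdir -p pics; ls
python3 - <<'E'
from cell import *
import cv2, numpy as np
s=get_obs(); print(s)
ims=[]
for n in ("scene","top"):
    c=capture(n); cv2.imwrite(f"pics/{n}0.png",c["image"]); np.savez(f"pics/{n}0.npz",**c)
    print(n,c["camera_matrix"].tolist(),np.round(c["R"],4).tolist(),np.round(c["t"],1).tolist())
    ims.append(c["image"])
E
```

```text
pics
{'t': 0.0, 'joint_pos': array([-1.55179584e+00,  2.59370897e-01,  1.53605037e+00, -1.84740338e-05,
        1.34795702e+00, -2.02808598e-01]), 'qd': array([-0.00126418, -0.00058238,  0.00292293, -0.00037388,  0.00113454,
       -0.00046241]), 'joint_torque': array([ 9.47696171e-04, -4.46031046e+01, -2.90567851e+01, -2.20125912e-04,
        1.17351359e-02, -6.46675289e-06]), 'position': array([ 120.99901849, -536.00233932,  222.97278722]), 'eef_rot': array([-3.13983999e+00, -3.42022802e-04,  2.21812887e-01]), 'wrist_force': array([1.00799078, 0.11870264, 0.1331253 ]), 'moment': array([-0.04723008, -0.00854092,  0.00070768]), 'grasp_force': 0.0, 'finger_gap': 85.76709350582408}
scene [[453.62058475797704, 0.0, 253.1304445417276], [0.0, 453.62058475797704, 188.78290734480072], [0.0, 0.0, 1.0]] [[-0.6733, -0.7391, -0.0187], [-0.3919, 0.3783, -0.8386], [0.6269, -0.5574, -0.5444]] [414.7, 307.3, 693.4]
top [[422.4756717098318, 0.0, 251.0494444918819], [0.0, 422.4756717098318, 200.3756341624252], [0.0, 0.0, 1.0]] [[0.13, -0.9915, -0.0036], [-0.9718, -0.1267, -0.1989], [0.1968, 0.0294, -0.98]] [-9.2, 608.8, 886.0]
```

View pics/scene0.png

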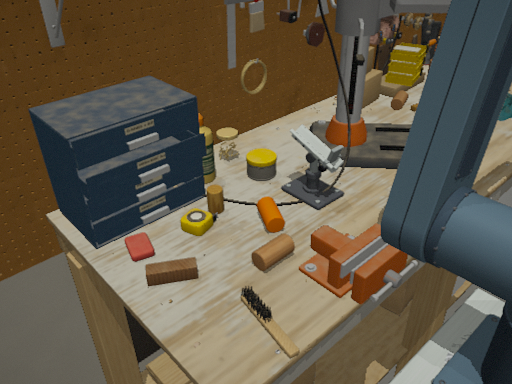

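View pics/top0.png

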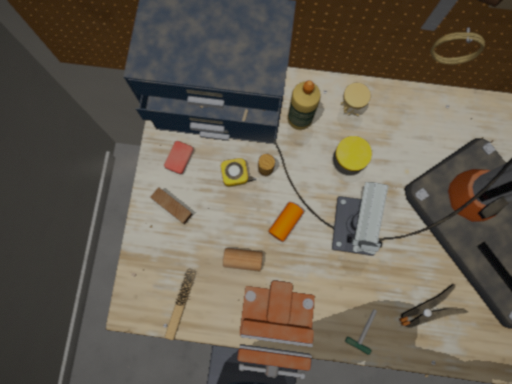

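The candidates for the log:
- Brown wooden cylinder: scene (273,251), top (243,259).
- Orange cylinder: scene (270,214), top (286,221). Excluded by its colour.
- Burl standing on end: top (267,163).
- Distant brown piece: scene (400,100).

I choose the brown one at top (243,259). I'll check it, and the stand, in a close crop.

Run:
```python
import cv2, numpy as np
t=cv2.imread("pics/top0.png"); s=cv2.imread("pics/scene0.png")
a=cv2.resize(t[235:285,205:280],(450,300),interpolation=cv2.INTER_CUBIC) #x6
b=cv2.resize(t[175:260,325:395],(350,425),interpolation=cv2.INTER_CUBIC) #x5
c=cv2.resize(s[120:210,275:350],(450,540),interpolation=cv2.INTER_CUBIC) #x6
o=np.zeros((600,800,3),np.uint8)
o[:300,:350]=cv2.resize(a,(350,233))[0:233].shape and 0
a=cv2.resize(t[240:280,215:273],(348,240)); o[:240,:348]=a[:, :350] # nominal 6x
b=cv2.resize(t[178:258,328:393],(286,352),interpolation=cv2.INTER_CUBIC); o[245:597,:286]=b #4.4x
o[:540,350:800]=c
cv2.imwrite("pics/crop1.png",o)
```

```text
(no output)
```

View pics/crop1.png

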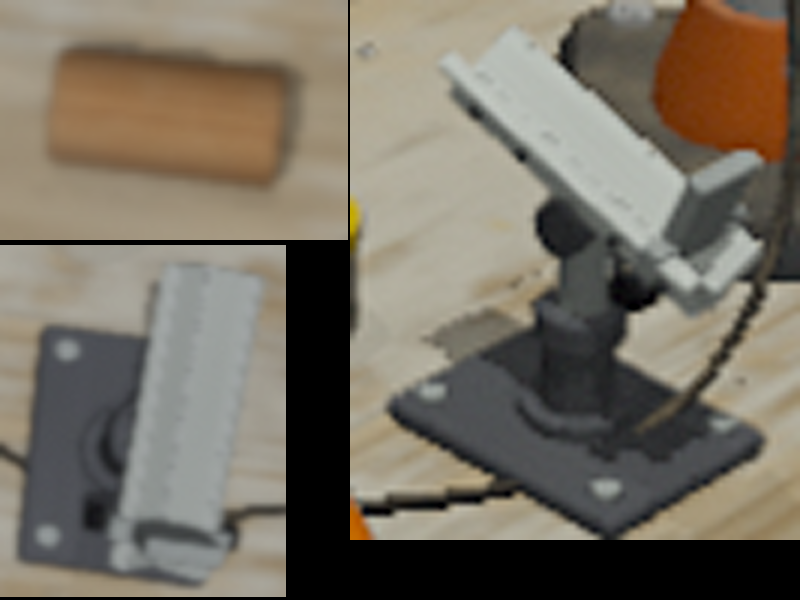

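```bash
cat > h.py <<'E'
import cv2, numpy as np
from scipy.optimize import least_squares
def load(n): return dict(np.load(f"pics/{n}.npz"))
def proj(c,X):
    p=(np.atleast_2d(X)@c["R"].T+c["t"])@c["camera_matrix"].T
    return p[:,:2]/p[:,2:]
def ray(c,uv,z):
    d=c["R"].T@np.linalg.inv(c["camera_matrix"])@np.array([*uv,1.]); o=-c["R"].T@c["t"]
    return o+d*(z-o[2])/d[2]
C,S=np.cos(np.radians(20)),np.sin(np.radians(20))
def stand(p,q): # stand frame -> world ; p=x,y,yaw
    c,s=np.cos(p[2]),np.sin(p[2]); q=np.atleast_2d(q)
    return q@np.array([[c,-s,0],[s,c,0],[0,0,1]]).T+[p[0],p[1],0]
def crad(p,q): # (along slope, y, normal) -> world ; p=x,y,yaw,H
    q=np.atleast_2d(q); return stand(p,np.c_[q[:,0]*C-q[:,2]*S,q[:,1],p[3]+q[:,0]*S+q[:,2]*C])
E
python3 - <<'E'
from h import *
T,Sc=load("top0"),load("scene0")
print("cams",-T["R"].T@T["t"],-Sc["R"].T@Sc["t"])
P=np.array([ray(T,uv,22.5) for uv in [(224.7,248.3),(263,251),(260.3,270.5),(223,266.3)]])
m=P.mean(0); a=(P[1]+P[2]-P[0]-P[3])/2
print("log",m,np.linalg.norm(a),np.degrees(np.arctan2(a[1],a[0])), proj(Sc,m))
# orientation guess: which corners
for uv in [(337.5,196.4),(332.1,249.6),(373.5,254.8)]: print("plate",ray(T,uv,12))
for uv in [(281.3,187.5),(318.7,209.2),(344.2,193.3)]: print("plateS",ray(Sc,uv,12))
E
```

```text
cams [418.46780444  42.00456156 989.32350932] [-35.02146938 576.6865623  642.96523129]
log [475.47754814  72.0242452   22.5       ] 86.25189792733674 -87.703864855229 [[272.86163215 251.26693064]]
plate [ 650.63374961 -130.06314073   12.        ]
plate [ 524.09800332 -128.97740076   12.        ]
plate [ 524.56422828 -224.34445971   12.        ]
plateS [ 645.90612349 -125.31129928   12.        ]
plateS [ 517.28008668 -121.52735106   12.        ]
plateS [ 518.07033876 -219.23187729   12.        ]
```

```bash
cat > fit.py <<'E'
from h import *
T,Sc=load("top0"),load("scene0")
ct=lambda x,y:(328+x/4.4,178+(y-245)/4.4); cs=lambda x,y:(275+(x-350)/6,120+y/6)
obs=[(T,0,(65,50,12),(337.5,196.4)),(T,0,(-65,50,12),(332.1,249.6)),(T,0,(-65,-50,12),(373.5,254.8)),
(Sc,0,(65,50,12),(281.3,187.5)),(Sc,0,(-65,50,12),(318.7,209.2)),(Sc,0,(-65,-50,12),(344.2,193.3)),
(T,1,(72,23.5,18),ct(167,265)),(T,1,(72,-23.5,18),ct(262,280)),(T,1,(-72,-23.5,18),ct(205,580)),
(Sc,1,(72,23.5,18),cs(445,60)),(Sc,1,(72,-23.5,18),cs(515,30)),(Sc,1,(-72,23.5,18),cs(690,285)),(Sc,1,(-72,-23.5,18),cs(757,238))]
def res(p):
    # p: x,y,yaw,H, per-camera pixel offsets
    r=[]
    for c,k,q,uv in obs:
        X=crad(p,q) if k else stand(p,q)
        o=p[4:6] if c is T else p[6:8]
        r+=list(proj(c,X)[0]+o-uv)
    return np.array(r+list(p[4:]/1.5))
f=least_squares(res,[585,-175,0,140,0,0,0,0],loss='soft_l1')
if __name__=="__main__":
    print(np.round(f.x,3),np.degrees(f.x[2])); print(np.round(res(f.x)[:-4].reshape(-1,2),1))
    p=f.x
    def draw(c,o,scale,x0,y0,w,h,stop):
        im=cv2.resize(c["image"][y0:y0+h,x0:x0+w],None,fx=scale,fy=scale,interpolation=cv2.INTER_CUBIC)
        def L(X,col):
            uv=((proj(c,X)+o-[x0,y0]+.5)*scale).astype(int); cv2.polylines(im,[uv],False,col,1)
        L(stand(p,[(65,50,12),(-65,50,12),(-65,-50,12),(65,-50,12),(65,50,12)]),(0,0,255))
        L(crad(p,[(72,23.5,18),(-72,23.5,18),(-72,-23.5,18),(72,-23.5,18),(72,23.5,18)]),(0,255,0))
        L(crad(p,[(72,18,18),(72,0,0),(72,-18,18)]),(0,255,0)); L(crad(p,[(-72,0,0),(72,0,0)]),(0,255,0))
        for d,col in ((-stop,(255,0,0)),(-stop-10,(255,0,255))):
            L(crad(p,[(d,18,18),(d,18,51),(d,-18,51),(d,-18,18)]),col)
        return im
    a=draw(T,p[4:6],5,325,172,75,90,50); b=draw(Sc,p[6:8],5.5,275,118,76,95,50)
    o=np.zeros((530,800,3),np.uint8); o[:450,:375]=a; o[:b.shape[0],380:380+b.shape[1]]=b[:, :420]
    cv2.imwrite("pics/fit1.png",o)
E
python3 fit.py
```

```text
[ 5.87801e+02 -1.76789e+02 -1.30000e-02  1.25344e+02  2.10000e-01
  0.00000e+00  2.26000e-01  1.32700e+00] -0.7418597814472603
[[-0.7 -1.3]
 [-1.1  0.1]
 [ 0.8  1.1]
 [-1.2 -0.2]
 [-0.5 -0.5]
 [ 0.6 -0.3]
 [-1.1 -0.2]
 [ 0.8 -0.4]
 [ 1.   0.6]
 [-1.  -0.1]
 [ 0.7 -0.8]
 [-0.1  0.5]
 [ 1.8  1.4]]
```

View pics/fit1.png

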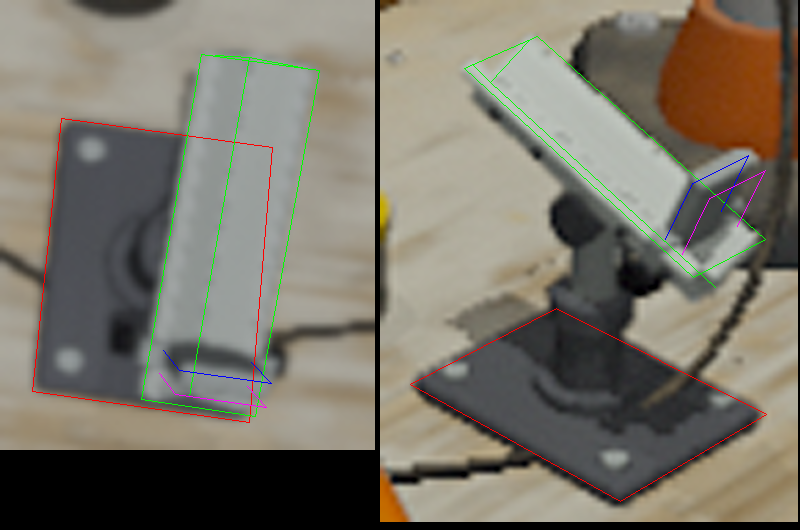

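```bash
python3 - <<'E'
import cell; print([ (k,getattr(cell,k)) for k in dir(cell) if not k.startswith('__') and not callable(getattr(cell,k))][:20])
from h import *
T=load("top0")
for n,uv,z in [("orange",(286,221),15),("o_end1",(273,235),15),("viseTL",(245,288),20),("visejaw",(272,283),60),("visejaw",(293,283),60)]: print(n,ray(T,uv,z))
E
python3 -m creep '[[[0.55,0.95,0],[0,0,0.0276]],[[0.55,0.95,0],[0,0,0.0276]],[[0.55,0.95,0],[0,0,0.0276]],[[0.55,0.95,0],[0,0,0.0276]],[[0.55,0.95,0],[0,0,0.0276]],[[0.55,0.95,0],[0,0,0.0276]],[[0.55,0.95,0],[0,0,0.0276]],[[0.55,0.95,0],[0,0,0.0276]],[[0.55,0.95,0],[0,0,0.0276]],[[0.55,0.95,0],[0,0,0.0276]],[[0.55,0.95,0],[0,0,0.0276]],[[0.55,0.95,0],[0,0,0.0276]],[[0.55,0.95,0],[0,0,0.0276]],[[0.55,0.95,0],[0,0,0.0276]],[[0.55,0.95,0],[0,0,0.0276]],[[0.55,0.95,0],[0,0,0.0276]],[[0,0,0],[0,0,0]],[[0,0,0],[0,0,0]]]' 0.5
```

```text
[('tips_ahead', 22.0)]
orange [576.02533892 -15.91817422  15.        ]
o_end1 [539.60143929  10.18259882  15.        ]
viseTL [412.16517554  58.39370374  20.        ]
visejaw [430.47984994   1.33377055  60.        ]
visejaw [436.37164046 -43.5945602   60.        ]
t: 1.9
position: [472.6, 72.3, 223.1]
eef_rot: [-3.14, 0.0, 1.611]
wrist_force: [-0.2, 0.2, 0.1]
finger_gap: 64.0
grasp_force: 0.0
```

Run:
```python
from cell import *
from h import *
c=capture("wrist"); np.savez("pics/w1.npz",**c); cv2.imwrite("pics/w1.png",c["image"])
print(proj(c,[475.5,72,22.5]))
for y in (28.5,115.5):
  print(proj(c,[[453,y,22.5],[498,y,22.5]]))
```

```text
[[260.92464906 164.04524979]]
[[240.80389297 198.50646079]
 [277.97872463 199.90576173]]
[[242.49174697 125.28540597]
 [282.61472276 126.89623794]]
```

View pics/w1.png

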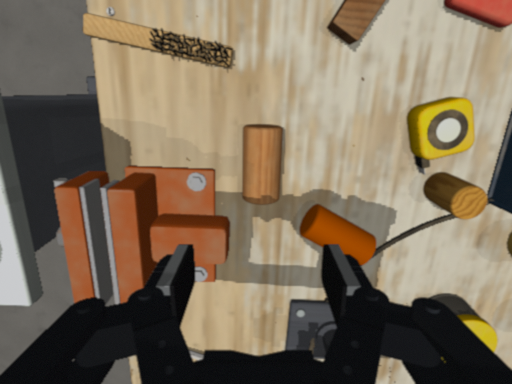

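The wrist view shows the brown log at (262,163), spanning columns 243-283 and rows 125-203. That agrees with the prediction, so I'll centre about 4 mm further in +x and descend.

```bash
python3 -m creep '[[[0.1,0,-0.9],[0,0,0]],[[0,0,-0.9],[0,0,0]],[[0,0,-0.9],[0,0,0]],[[0,0,-0.9],[0,0,0]],[[0,0,-0.6],[0,0,0]],[[0,0,-0.3],[0,0,0]],[[0,0,-0.22],[0,0,0]],[[0,0,0],[0,0,0]],[[0,0,0],[0,0,0]]]'
python3 -m creep '[[[0,0,0],[0,0,0]],[[0,0,0],[0,0,0]],[[0,0,0],[0,0,0]],[[0,0,0],[0,0,0]],[[0,0,0],[0,0,0]],[[0,0,0],[0,0,0]],[[0,0,0],[0,0,0]],[[0,0,0],[0,0,0]]]' -1 35
```

```text
t: 2.85
position: [477.8, 71.1, 35.9]
eef_rot: [3.14, 0.0, 1.608]
wrist_force: [0.3, -0.2, 0.4]
finger_gap: 64.0
grasp_force: 0.0
t: 3.65
position: [479.9, 71.4, 37.4]
eef_rot: [3.135, 0.001, 1.609]
wrist_force: [0.9, -0.1, 13.5]
finger_gap: 0.1
grasp_force: 6.9
```

The fingers closed to 0.1 mm with 13.5 N upward, so the grasp missed. I'll look.

Run:
```python
from cell import *
from h import *
c=capture("wrist"); np.savez("pics/w2.npz",**c); s=capture("scene"); np.savez("pics/s2.npz",**s)
o=np.zeros((384,800,3),np.uint8); o[:,:400]=cv2.resize(c["image"],(400,300))[0:1].mean()*0
o[:300,:400]=cv2.resize(c["image"],(400,300))
o[:384,400:800]=cv2.resize(s["image"][175:290,215:335],(400,384),interpolation=cv2.INTER_CUBIC)
cv2.imwrite("pics/m2.png",o)
```

```text
(no output)
```

View pics/m2.png

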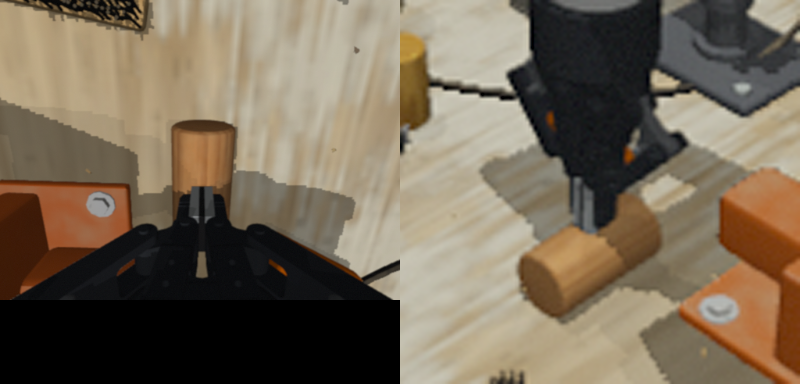

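Run:
```python
from cell import *
from h import *
w,s=load("w2"),load("s2")
for z in (15.4,25,34,37.4,45,55): print(z,proj(w,[479.9,71.4,z]),proj(s,[479.9,71.4,z]))
print(proj(w,[[477,115.5,0],[477,115.5,45],[477,28.5,45]]),proj(s,[[477,115.5,0],[477,115.5,45],[477,28.5,45]]))
print(get_obs())
```

```text
15.4 [[258.18284102 229.33512255]] [[271.57297116 252.71619689]]
25 [[258.29659032 236.38415662]] [[271.58891374 249.18967274]]
34 [[258.41423837 243.67479579]] [[271.60402161 245.84778863]]
37.4 [[258.4618006  246.62222317]] [[271.60977027 244.5761754 ]]
45 [[258.57502851 253.63894708]] [[271.62270297 241.7154425 ]]
55 [[258.74048464 263.89224926]] [[271.63989603 237.91231042]]
[[255.99368229 153.19584087]
 [256.00896975 171.48016932]
 [250.57197369 320.67469168]] [[257.0944853  268.97930232]
 [256.77975461 252.20751437]
 [287.23149056 233.29651656]]
{'t': 3.75, 'joint_pos': array([-8.28005827e-02,  3.56490552e-01,  1.92497919e+00, -1.18710941e-06,
        8.53823299e-01, -1.21393052e-01]), 'qd': array([-0.00207949, -0.00072572,  0.00078488,  0.00031373, -0.00037975,
       -0.00041706]), 'joint_torque': array([-2.48381181e-02, -3.52321029e+01, -1.65593183e+01, -2.56464898e-02,
        4.22027498e-02, -1.34973165e-03]), 'position': array([479.85136767,  71.35755962,  37.34763713]), 'eef_rot': array([3.13533951e+00, 7.63740463e-04, 1.60938718e+00]), 'wrist_force': array([-0.27086724,  0.17789607, 14.1612641 ]), 'moment': array([ 0.0159107 , -0.04769751, -0.00435046]), 'grasp_force': 6.8537720292806625, 'finger_gap': -0.2887933189006217}
```

The shut fingers stand on top of the log, with the tips at about z 45 while the TCP reads 37. The tips therefore sit about 30 mm farther back than tips_ahead says. The log is undisturbed. I'll reopen and feel downward carefully.

```bash
python3 -m creep '[[[0,0,0.3],[0,0,0]],[[0,0,0],[0,0,0]],[[0,0,0],[0,0,0]],[[0,0,0],[0,0,0]],[[0,0,0],[0,0,0]],[[0,0,0],[0,0,0]],[[0,0,0],[0,0,0]]]' 0.45
python3 - <<'E'
from cell import *
from h import *
c=capture("wrist"); np.savez("pics/w3.npz",**c); s=capture("scene"); np.savez("pics/s3.npz",**s)
o=np.zeros((384,800,3),np.uint8)
o[:300,:400]=cv2.resize(c["image"],(400,300))
o[:384,400:800]=cv2.resize(s["image"][175:290,215:335],(400,384),interpolation=cv2.INTER_CUBIC)
cv2.imwrite("pics/m3.png",o)
p=get_obs()["position"]; print(p)
for k in (-22,0,10): print(k,proj(s,[[p[0]-31,p[1]+11,p[2]+k],[p[0]+31,p[1]+11,p[2]+k]]),proj(c,[[p[0]-31,p[1]+11,p[2]+k],[p[0]+31,p[1]+11,p[2]+k]]))
E
```

```text
t: 4.45
position: [476.8, 71.5, 46.7]
eef_rot: [-3.141, -0.0, 1.609]
wrist_force: [0.3, -0.1, 1.1]
finger_gap: 61.9
grasp_force: 0.0
[476.88284268  71.47720098  46.83698096]
-22 [[279.45355233 259.77232591]
 [258.49310983 245.29972328]] [[207.58615972 211.03003112]
 [310.51773366 214.60634286]]
0 [[279.59638365 251.43134688]
 [258.36307142 237.11917946]] [[201.14285227 226.35865892]
 [317.15909681 230.32568916]]
10 [[279.66256924 247.56628039]
 [258.30286163 233.33146153]] [[197.6380523  234.69657773]
 [320.76903923 238.87000962]]
```

View pics/m3.png

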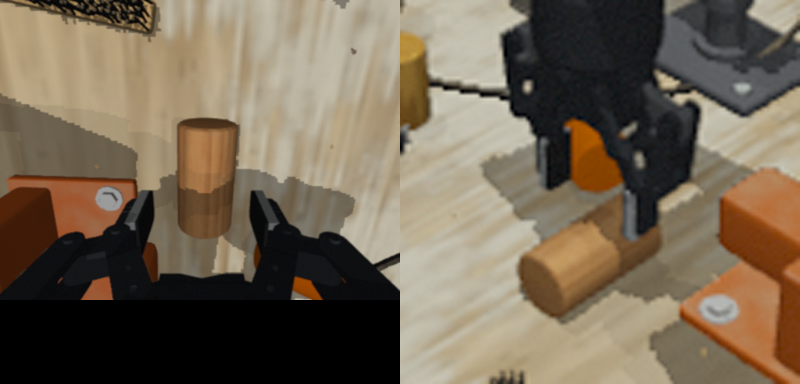

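```bash
python3 -m creep '[[[0,0,-0.3],[0,0,0]],[[0,0,-0.3],[0,0,0]],[[0,0,-0.2],[0,0,0]],[[0,0,0],[0,0,0]]]'
python3 -m creep '[[[0,0,-0.12],[0,0,0]],[[0,0,-0.12],[0,0,0]],[[0,0,0],[0,0,0]]]'
```

```text
t: 4.95
position: [475.5, 71.5, 13.2]
eef_rot: [-3.138, -0.0, 1.609]
wrist_force: [-0.4, 0.3, -0.2]
finger_gap: 61.7
grasp_force: 0.0
t: 5.25
position: [476.7, 71.5, 4.9]
eef_rot: [-3.141, -0.0, 1.609]
wrist_force: [-0.0, -0.1, 0.2]
finger_gap: 61.4
grasp_force: 0.0
```

```bash
python3 -m creep '[[[0,0,-0.09],[0,0,0]],[[0,0,0],[0,0,0]]]'
python3 -m creep '[[[0,0,0],[0,0,0]],[[0,0,0],[0,0,0]],[[0,0,0],[0,0,0]],[[0,0,0],[0,0,0]],[[0,0,0],[0,0,0]]]' -1 35
```

```text
t: 5.45
position: [476.9, 71.5, 1.6]
eef_rot: [-3.141, -0.0, 1.609]
wrist_force: [0.2, 0.0, 0.1]
finger_gap: 61.7
grasp_force: 0.0
t: 5.95
position: [477.4, 71.5, 2.2]
eef_rot: [3.141, 0.0, 1.609]
wrist_force: [-0.9, 0.5, 6.5]
finger_gap: 43.9
grasp_force: 35.6
```

```bash
python3 -m creep '[[[0,0,0.1],[0,0,0]],[[0,0,0.2],[0,0,0]],[[0,0,0.2],[0,0,0]],[[0,0,0],[0,0,0]]]' -1 50
python3 - <<'E'
from cell import *
from h import *
c=capture("wrist"); np.savez("pics/w4.npz",**c); s=capture("scene"); np.savez("pics/s4.npz",**s)
o=np.zeros((384,800,3),np.uint8)
o[:300,:400]=cv2.resize(c["image"],(400,300))
o[:384,400:800]=cv2.resize(s["image"][190:282,225:321],(400,384),interpolation=cv2.INTER_CUBIC)
cv2.imwrite("pics/m4.png",o); g=get_obs(); print(g["position"],g["finger_gap"],g["grasp_force"],g["wrist_force"])
E
```

```text
t: 6.35
position: [477.9, 71.4, 23.0]
eef_rot: [3.139, 0.0, 1.609]
wrist_force: [-0.2, 0.6, -0.9]
finger_gap: 43.1
grasp_force: 50.8
[477.22967437  71.46585916  22.17082851] 43.04199649515026 50.77894985675812 [-0.38998507 -0.27171969 -1.24281414]
```

View pics/m4.png

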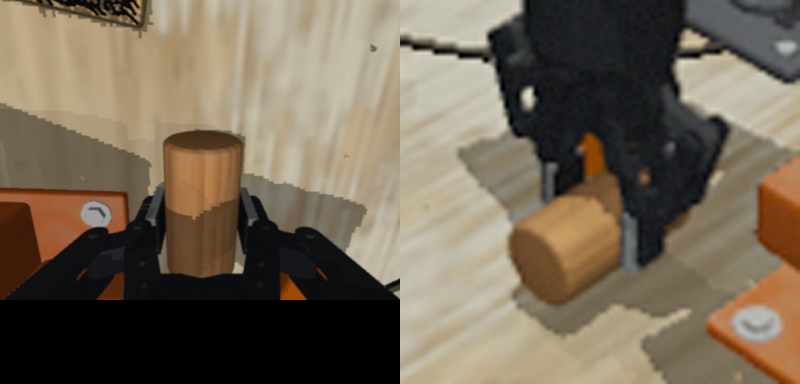

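Run:
```python
from h import *
s,w=load("s4"),load("w4")
f=least_squares(lambda q:(proj(s,[477.2,q[0],q[1]])[0]-[259.5,252.8]),[115,45]); print("end centre y,z",f.x)
for dy in (11,8): 
  f=least_squares(lambda q:(proj(s,[q[0],71.4+dy,q[1]])[0]-[280.7,254.5]),[454,30]); print("tip x,z",f.x,dy)
# log far end top rim in wrist: left/right silhouettes at far end (164,140),(243,140) of 400-wide, near (167,270),(238,270)
sc=1.28
print(proj(w,[[477.2,115,42.5],[477.2,115,65],[477.2,115,20]]), "obs end face rows",131*sc,153*sc)
```

```text
end centre y,z [107.99713861  38.82444506]
tip x,z [442.75355929  40.75229503] 11
tip x,z [445.65334495  37.09725169] 8
[[260.59032218 179.54725605]
 [261.21584249 196.17154557]
 [260.13497131 167.44551511]] obs end face rows 167.68 195.84
```

The log is held level at gap 43 mm and lifts cleanly. Its end face is at rows 168-196 of the wrist view, as predicted, so the axis is about 20.5 mm behind the TCP. I'll carry it high above the stand while turning.

```bash
python3 -m creep '[[[0,0,0.5],[0,0,0]],[[0,0,1],[0,0,0]],[[0,0,1],[0,0,-0.0397]],[[0,0,1],[0,0,-0.0397]],[[0,0,1],[0,0,-0.0397]],[[0.253,-0.62,0.5],[0,0,-0.0397]],[[0.253,-0.62,0],[0,0,-0.0397]],[[0.253,-0.62,0],[0,0,-0.0397]],[[0.253,-0.62,0],[0,0,-0.0397]],[[0.253,-0.62,0],[0,0,-0.0397]],[[0.253,-0.62,0],[0,0,-0.0397]],[[0.253,-0.62,0],[0,0,-0.0397]],[[0.253,-0.62,0],[0,0,-0.0397]],[[0.253,-0.62,0],[0,0,-0.0397]],[[0.253,-0.62,0],[0,0,-0.0397]],[[0,0,0],[0,0,0]]]'
python3 -m creep '[[[0,0,0],[0,-0.0278,0]],[[0,0,0],[0,-0.0278,0]],[[0,0,0],[0,-0.0278,0]],[[0,0,0],[0,-0.0278,0]],[[0,0,0],[0,0,0]],[[0,0,0],[0,0,0]]]'
```

```text
t: 8.05
position: [578.8, -179.7, 220.7]
eef_rot: [3.141, 0.001, -0.018]
wrist_force: [-0.5, 0.5, -1.4]
finger_gap: 43.6
grasp_force: 51.0
t: 8.65
position: [577.6, -176.2, 221.9]
eef_rot: [-3.137, -0.347, -0.013]
wrist_force: [0.7, -0.7, -0.3]
finger_gap: 43.4
grasp_force: 51.1
```

```bash
python3 -m creep '[[[0,0,-0.5],[0,0,0]],[[0,0,-0.5],[0,0,0]],[[0.07,0,-0.196],[0,0,0]],[[0.07,0,-0.196],[0,0,0]],[[0.07,0,-0.196],[0,0,0]],[[0,0,0],[0,0,0]],[[0,0,0],[0,0,0]]]'
cat > look.py <<'E'
from cell import *
from h import *
import sys
p=[587.8,-176.8,-0.013,125.3]
def go(name,stop=48.):
    g=get_obs(); R=cv2.Rodrigues(np.zeros(3))[0]
    from scipy.spatial.transform import Rotation as Ro
    R=Ro.from_euler('xyz',g["eef_rot"]).as_matrix(); mid=g["position"]-20.5*R[:,2]
    e=stand([0,0,p[2]],[[C,0,S],[-S,0,C],[0,1,0]]); d=mid-[p[0],p[1],p[3]]
    print("mid in cradle s,n,y",e@d, g["wrist_force"])
    o=np.zeros((600,800,3),np.uint8); offs=dict(scene=f4[2:],top=f4[:2],wrist=np.zeros(2))
    for n,(x0,y0,w,h,k),(X,Y) in [("scene",(275,100,76,95,5.2),(0,0)),("top",(328,172,72,92,5.2),(400,0)),("wrist",None,(0,0))]:
        c=capture(n); np.savez(f"pics/{name}_{n}.npz",**c)
        if n=="wrist": continue
        im=cv2.resize(c["image"][y0:y0+h,x0:x0+w],None,fx=k,fy=k,interpolation=cv2.INTER_CUBIC)
        def L(Xw,col):
            uv=((proj(c,Xw)+offs[n]-[x0,y0]+.5)*k).astype(int); cv2.polylines(im,[uv],False,col,1)
        L(crad(p,[(72,23.5,18),(-72,23.5,18),(-72,-23.5,18),(72,-23.5,18),(72,23.5,18)]),(0,255,0))
        a=np.linspace(0,2*np.pi,24)
        for sg in (-43.5,43.5): L(mid+sg*R[:,0]+22.5*(np.outer(np.cos(a),R[:,1])+np.outer(np.sin(a),R[:,2])),(255,0,0))
        im=im[:600,:400]; o[Y:Y+im.shape[0],X:X+im.shape[1]]=im
    cv2.imwrite(f"pics/{name}.png",o)
f4=np.array([.21,0,.23,1.33])
go(sys.argv[1])
E
python3 look.py l1
```

```text
t: 9.35
position: [587.0, -176.6, 158.5]
eef_rot: [-3.137, -0.349, -0.013]
wrist_force: [0.1, 0.4, -1.1]
finger_gap: 43.4
grasp_force: 51.1
mid in cradle s,n,y [10.61206274 51.98842167  0.14618183] [ 0.14454765  0.36154939 -1.13684916]Traceback (most recent call last):
  File "look.py", line 24, in <module>
    go(sys.argv[1])
    ~~^^^^^^^^^^^^^
  File "look.py", line 12, in go
    for n,(x0,y0,w,h,k),(X,Y) in [("scene",(275,100,76,95,5.2),(0,0)),("top",(328,172,72,92,5.2),(400,0)),("wrist",None,(0,0))]:
          ^^^^^^^^^^^^^
TypeError: cannot unpack non-iterable NoneType object
```

```bash
sed -i 's/("wrist",None,(0,0))/("wrist",(0,0,9,9,1),(0,0))/' look.py; python3 look.py l1
```

```text
mid in cradle s,n,y [10.72597072 52.43383151 -0.05269314] [ 0.1095839  -0.48433244 -1.08614023]
```

View pics/l1.png

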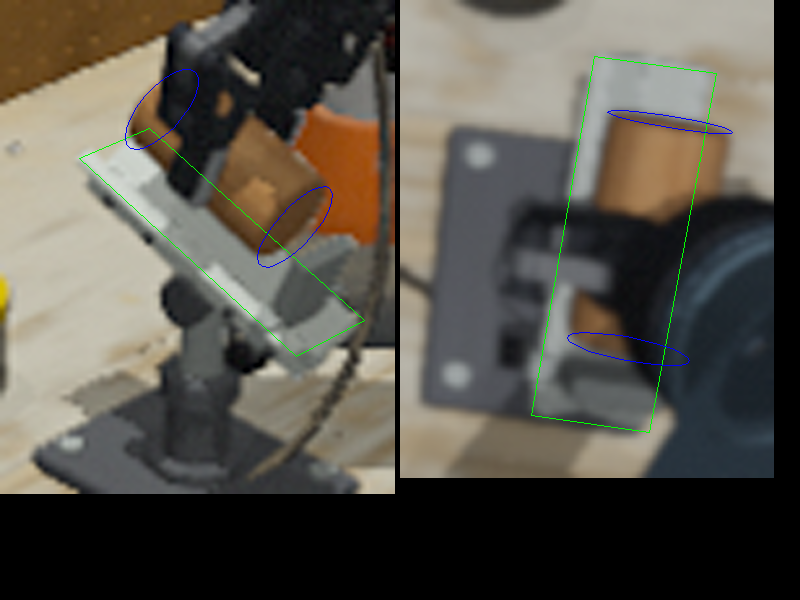

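Run:
```python
from h import *
s=load("l1_scene"); p=[587.8,-176.8,-0.013,125.3]; o=np.array([.23,1.33])
for y in (22,28):
  for uv in [(200,202),(175,193)]:
    t=np.array([275+uv[0]/5.2-.5,100+uv[1]/5.2-.5])
    f=least_squares(lambda q:proj(s,crad(p,[q[0],y,q[1]]))[0]+o-t,[10,40]); print(y,uv,"s,n",f.x)
```

```text
22 (200, 202) s,n [ 4.22083153 46.06832773]
22 (175, 193) s,n [17.96158237 40.10627896]
28 (200, 202) s,n [ 0.7237838  51.51588854]
28 (175, 193) s,n [14.35055502 45.60329507]
```

```bash
python3 -m creep '[[[0.04,0,-0.11],[0,0,0]],[[0.04,0,-0.11],[0,0,0]],[[0.04,0,-0.11],[0,0,0]],[[0,0,0],[0,0,0]],[[0,0,0],[0,0,0]]]'
python3 -m creep '[[[0.017,0,-0.047],[0,0,0]],[[0,0,0],[0,0,0]],[[0,0,0],[0,0,0]]]'
python3 -m creep '[[[0.0085,0,-0.0235],[0,0,0]],[[0,0,0],[0,0,0]],[[0,0,0],[0,0,0]]]'
python3 -m creep '[[[0.0085,0,-0.0235],[0,0,0]],[[0,0,0],[0,0,0]],[[0,0,0],[0,0,0]]]'
```

```text
t: 10.1
position: [591.3, -176.4, 144.7]
eef_rot: [-3.137, -0.349, -0.013]
wrist_force: [-0.1, -0.6, -2.0]
finger_gap: 43.2
grasp_force: 51.1
t: 10.4
position: [592.1, -176.6, 143.3]
eef_rot: [-3.137, -0.349, -0.013]
wrist_force: [1.1, 0.9, -1.1]
finger_gap: 43.3
grasp_force: 51.1
t: 10.7
position: [592.4, -176.5, 142.3]
eef_rot: [-3.137, -0.349, -0.013]
wrist_force: [-0.8, 0.1, -0.4]
finger_gap: 43.6
grasp_force: 51.1
t: 11.0
position: [592.8, -176.5, 141.3]
eef_rot: [-3.137, -0.349, -0.013]
wrist_force: [0.2, 0.3, -0.4]
finger_gap: 43.5
grasp_force: 51.1
```

```bash
for i in 1; do python3 -m creep '[[[0.0085,0,-0.0235],[0,0,0]],[[0,0,0],[0,0,0]],[[0,0,0],[0,0,0]]]' | grep -E "position|wrist"; done
python3 -m creep '[[[0.0085,0,-0.0235],[0,0,0]],[[0,0,0],[0,0,0]],[[0,0,0],[0,0,0]]]' | grep -E "position|wrist"
python3 -m creep '[[[0.0085,0,-0.0235],[0,0,0]],[[0,0,0],[0,0,0]],[[0,0,0],[0,0,0]]]' | grep -E "position|wrist"
```

```text
position: [593.1, -176.5, 140.3]
wrist_force: [0.1, 0.6, -1.0]
position: [593.5, -176.8, 139.7]
wrist_force: [-1.1, -2.1, 1.0]
position: [594.1, -177.2, 139.1]
wrist_force: [-3.4, -4.0, 4.4]
```

```bash
python3 -m creep '[[[0,-0.025,0],[0,0,0]],[[0,0,0],[0,0,0]],[[0,0,0],[0,0,0]]]' | grep -E "position|wrist"
python3 -m creep '[[[0.0085,-0.012,-0.0235],[0,0,0]],[[0,0,0],[0,0,0]],[[0,0,0],[0,0,0]]]' | grep -E "position|wrist"
python3 -m creep '[[[0.0085,-0.012,-0.0235],[0,0,0]],[[0,0,0],[0,0,0]],[[0,0,0],[0,0,0]]]' | grep -E "position|eef|wrist"
```

```text
position: [594.1, -177.6, 138.8]
wrist_force: [-2.1, -2.0, 3.9]
position: [594.1, -177.8, 138.6]
wrist_force: [-6.8, -0.2, 12.7]
position: [594.2, -177.9, 138.5]
eef_rot: [-3.137, -0.35, -0.011]
wrist_force: [-11.6, 1.9, 17.6]
```

Seated: about 20 N normal and the y force nulled. I'll ease off by 1.2 mm and slide down the slope.

```bash
python3 -m creep '[[[-0.0103,0.01,0.028],[0,0,0]],[[0,0,0],[0,0,0]],[[0,0,0],[0,0,0]]]' | grep -E "position|wrist"
python3 -m creep '[[[-0.0235,0,-0.0086],[0,0,0]],[[-0.0235,0,-0.0086],[0,0,0]],[[-0.0235,0,-0.0086],[0,0,0]],[[0,0,0],[0,0,0]],[[0,0,0],[0,0,0]]]' | grep -E "position|wrist"
```

```text
position: [594.1, -177.9, 138.6]
wrist_force: [-6.3, 0.0, 11.1]
position: [593.1, -178.3, 138.3]
wrist_force: [1.3, -0.2, 6.9]
```

```bash
python3 -m creep '[[[-0.0275,0,0.0009],[0,0,0]],[[-0.0235,0,-0.0086],[0,0,0]],[[-0.0235,0,-0.0086],[0,0,0]],[[-0.0235,0,-0.0086],[0,0,0]],[[0,0,0],[0,0,0]],[[0,0,0],[0,0,0]]]' | grep -E "position|wrist|gap"
python3 -m creep '[[[-0.0235,0,-0.0086],[0,0,0]],[[-0.0235,0,-0.0086],[0,0,0]],[[-0.0235,0,-0.0086],[0,0,0]],[[-0.0235,0,-0.0086],[0,0,0]],[[0,0,0],[0,0,0]],[[0,0,0],[0,0,0]]]' | grep -E "position|wrist|gap"
```

```text
position: [588.5, -178.2, 136.7]
wrist_force: [1.4, -0.2, 5.9]
finger_gap: 43.5
position: [584.7, -178.1, 135.3]
wrist_force: [2.1, 0.3, 6.1]
finger_gap: 43.1
```

```bash
python3 -m creep '[[[-0.0235,0,-0.0086],[0,0,0]],[[-0.0235,0,-0.0086],[0,0,0]],[[0,0,0],[0,0,0]],[[0,0,0],[0,0,0]]]' | grep -E "position|wrist"
python3 -m creep '[[[-0.0235,0,-0.0086],[0,0,0]],[[-0.0235,0,-0.0086],[0,0,0]],[[0,0,0],[0,0,0]],[[0,0,0],[0,0,0]]]' | grep -E "position|wrist"
```

```text
position: [582.9, -178.1, 134.6]
wrist_force: [1.6, 0.8, 7.2]
position: [581.0, -178.1, 133.9]
wrist_force: [1.3, 0.2, 6.9]
```

```bash
python3 -m creep '[[[-0.0235,0,-0.0086],[0,0,0]],[[0,0,0],[0,0,0]],[[0,0,0],[0,0,0]]]' | grep -E "position|wrist"
```

```text
position: [580.6, -178.2, 133.8]
wrist_force: [4.7, 1.2, 6.0]
```

```bash
python3 -m creep '[[[-0.0235,0,-0.0086],[0,0,0]],[[0,0,0],[0,0,0]],[[0,0,0],[0,0,0]]]' | grep -E "position|wrist|eef"
```

```text
position: [580.5, -178.2, 133.8]
eef_rot: [-3.138, -0.355, -0.013]
wrist_force: [7.9, 2.6, 3.6]
```

The motion has halted against the stop, at about 9 N along the slope. I'll release, then back out square to the slope.

```bash
python3 -m creep '[[[0,0,0],[0,0,0]],[[0,0,0],[0,0,0]],[[0,0,0],[0,0,0]],[[0,0,0],[0,0,0]],[[0,0,0],[0,0,0]]]' 0.4
python3 -m creep '[[[-0.034,0,0.094],[0,0,0]],[[-0.068,0,0.188],[0,0,0]],[[-0.137,0,0.376],[0,0,0]],[[-0.2,0,0.55],[0,0,0]],[[-0.2,0,0.55],[0,0,0]],[[-0.2,0,0.55],[0,0,0]],[[0,0,0.8],[0,0,0]],[[0,0,0.8],[0,0,0]],[[-1,0,0],[0,0,0]],[[-1,0,0],[0,0,0]],[[-1,0,0],[0,0,0]],[[0,0,0],[0,0,0]],[[0,0,0],[0,0,0]]]'
sed -i 's/^f4/p=[588,-178.2,-0.013,122.5]\nf4/' look.py
python3 - <<'E'
from cell import *
from h import *
o=np.zeros((480,800,3),np.uint8)
for n,(x0,y0,w,h,k),X in [("scene",(275,110,76,92,5.2),0),("top",(328,172,72,92,5.2),400)]:
    c=capture(n); np.savez(f"pics/fin_{n}.npz",**c)
    im=cv2.resize(c["image"][y0:y0+h,x0:x0+w],None,fx=k,fy=k,interpolation=cv2.INTER_CUBIC)[:480,:400]; o[:im.shape[0],X:X+im.shape[1]]=im
cv2.imwrite("pics/fin.png",o)
E
```

```text
t: 16.7
position: [577.6, -178.0, 131.9]
eef_rot: [-3.137, -0.349, -0.013]
wrist_force: [-0.3, -0.8, 1.3]
finger_gap: 59.5
grasp_force: 0.0
t: 18.0
position: [424.0, -178.6, 289.8]
eef_rot: [-3.139, -0.351, -0.015]
wrist_force: [0.2, 0.3, 0.3]
finger_gap: 59.4
grasp_force: 0.0
```

View pics/fin.png

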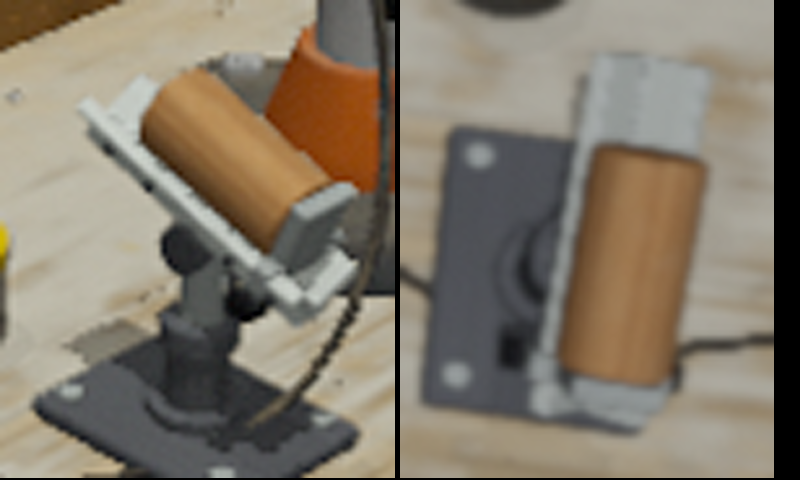

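The picture shows the log lying along the V, with its low end flush against the stop at scene-crop (300,225) and top-crop (615,380). The gripper is clear, so I'll hand in.

```bash
python3 -c "
from cell import *
print(close_job())"
```

```text
the job is handed in; nothing more can be done
None
```

The wooden blank lies along the sloped V with its end against the stop, and I released it and handed the job in at about 18 s. The first grasp closed on top of the log because the fingertips sat about 30 mm farther back than stated, but the log stayed put and the second grasp held.

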